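# Return the chain service kit to its foam nests

## Task

Put the chain service kit away: set the oil bottle, the grease tub, the folding hex key set and the chain tool each into the black foam block whose yellow cut-out has its shape, bottle and tub upright, the hex keys lying, and the chain tool flat with its cross bar in the cross of the T. Each must sit right down on the floor of its cut-out. Leave the little red spoke key where it lies.

Things in the scene. Friction and masses are not known exactly. Their poses are not given: they have to be found in the camera images.
- oil_bottle: Standing grey dropper bottle with a yellow and white label and a white pointed cap, to be nested; body 37 mm in diameter up to 89 mm, narrow cap (22 mm and less) from there to 126 mm; about 0.13 kg. Origin: centre of its underside; z up its axis.
- grease_tub: Round white grease tub with a red snap lid, to be nested; 60 mm in diameter up to 40 mm, lid 64 mm in diameter from there to the top at 51 mm; about 0.16 kg; the lid does not come off. Origin: centre of its underside; z up its axis.
- hex_set: Folding hex key set with orange-yellow side plates, lying, to be nested; 30 mm (x) by 90 mm (y), 22 mm high; side plates upright, outer faces 28 mm apart along x (grip across these); about 0.14 kg. The same either way round. Origin: centre of its underside; y along its length, z up.
- chain_tool: T-shaped chain rivet tool lying flat, 95 mm long (y), 0.13 kg. Black body 14 mm wide (x), 18 mm high, y -8 to 48 mm (grip it across x at y = 15); two lugs 29 mm high at y 3 to 13 and 33 to 43 mm. Bright spindle from it to y -48 mm; bright cross bar 50 mm long along x at y -43 mm; both 10 mm above the underside. Origin: underside, mid-length, on the centre line; z up.
- chain_tool_bar (a point): Middle of the chain tool's cross bar, at (0, -43, 10) mm in the tool's frame; tells which end of the tool is which.
- bottle_nest: Fixed block of black foam with a yellow floor in its cut-out; floor 3 mm, top 9 mm above the bench. Origin: centre of the underside, on the bench; z up. Square block 84 x 84 mm with one round cut-out 53 mm in diameter at its centre, for the oil bottle (the smaller of the two round cut-outs).
- tub_nest: Fixed block of black foam with a yellow floor in its cut-out; floor 3 mm, top 9 mm above the bench. Origin: centre of the underside, on the bench; z up. Square block 100 x 100 mm with one round cut-out 80 mm in diameter at its centre, for the grease tub (the larger of the two round cut-outs).
- hex_nest: Fixed block of black foam with a yellow floor in its cut-out; floor 3 mm, top 9 mm above the bench. Origin: centre of the underside, on the bench; z up. Block 66 (x) x 126 (y) mm with one rectangular cut-out 46 x 106 mm at its centre, for the hex key set lying along y, either way round.
- chain_nest: Fixed block of black foam with a yellow floor in its cut-out; floor 3 mm, top 9 mm above the bench. Origin: centre of the underside, on the bench; z up. 80 (x) x 124 (y) mm, T-shaped cut-out: cross slot 66 mm wide (x) at y -54 to -32 mm, stem slot 30 mm wide on to y 56 mm. The chain tool goes with its origin over this origin and y along this y, its bar over the cross slot, its body on the floor.
- spoke_key: Bystander: small red round spoke key, 35 mm in diameter, 8 mm high, lying loose among the other things; to be left where it is. Origin: centre of its underside.
Mind the look-alikes: they are no part of the job. Leave any orange look-alike of the bottle_nest alone.

How it is judged:
At the end, for the whole second after the job is handed in: Each of the four is at rest on the floor of its own nest (underside under 6 mm above the nest's), within 13 mm of its centre, tilted under 0.1 rad; hex set and chain tool along the cut-out within 0.3 rad, bar at the cross-slot end; spoke key moved under 20 mm (horizontal distance between oil_bottle and bottle_nest below 0.013 m and z of oil_bottle in the frame of bottle_nest below 0.006 m and angle between each of oil_bottle, grease_tub, hex_set, chain_tool's own z axis and vertical below 0.1 rad and linear speed of each of oil_bottle, grease_tub, hex_set, chain_tool below 0.02 m/s and angular speed of each of oil_bottle, grease_tub, hex_set, chain_tool below 0.2 rad/s and horizontal distance between grease_tub and tub_nest below 0.013 m and z of grease_tub in the frame of tub_nest below 0.006 m and horizontal distance between hex_set and hex_nest below 0.013 m and z of hex_set in the frame of hex_nest below 0.006 m and horizontal distance between chain_tool and chain_nest below 0.013 m and z of chain_tool in the frame of chain_nest below 0.006 m and angle between the y axis of hex_set and the y axis of hex_nest, either way round below 0.3 rad and angle between the y axis of chain_tool and the y axis of chain_nest, either way round below 0.3 rad and y of chain_tool_bar in the frame of chain_nest below -0.02 m and distance of spoke_key from where it was at the start of the episode below 0.02 m); the robot touches nothing.
It fails at once if the red spoke key was pushed more than 20 mm (distance of spoke_key from where it was at the start of the episode above 0.02 m).
It also fails if it takes over 99 s, if anything falls off the work surface, if the arm or the gripper's body presses on something with over 40 N, if the wrist force passes 120 N, or if a joint passes its speed limit or range.

## Robot

A 6-joint arm with a two-finger parallel gripper is mounted at the origin on a cart in front of the work surface, level with it; the furniture and walls round the work are solid. World frame = base frame: x ahead of the robot, y to its left, z up, the work surface at z = 0. Lengths are in m, angles in rad, forces in N, time in s.
With the tool pointing down it reaches from about 0.325 to 1 m from the base axis. Payload 5.1 kg.
Tool frame: the origin (TCP) lies at the very end of the fingers, on their centre line; the grasp point (between the pads) lies 19 mm behind it; z points along the fingers, y is the line along which they close (so a half turn about z gives the same grasp; the last joint's range is limited). The gripper opens to 85 mm and grips with 20 to 120 N. Pads are 22 mm wide; open, the fingers measure 114 mm over their backs; the gripper's body (76 mm by 85 mm) begins 54 mm behind the grasp point. The pads swing forward as they close: fully open they stand 13 mm farther back than shut.
Start: joints at [-1.334, 0.124, 1.65, -0, 1.367, -0.083], TCP at [0.204, -0.617, 0.231] pointing down, gripper open.
Joint ranges: [-2.61, 2.61], [-1.02, 2.33], [0.03, 2.71], [-1.35, 4.49], [0.32, 2.68], [-2.91, 2.91]. Speed limits (rad/s): [2.57, 2.57, 3.14, 3.14, 3.14, 3.14].

## Interface

Orientations are given as a unit quaternion [x, y, z, w].
In Python, from bench import arm, cams gives the robot as it stands.
- The arm moves only by the tool play_rows, never from a script. Its argument "steps" is text: rows parted by semicolons, each of 5 numbers parted by spaces: the closure, from 0 (fully open) to 1 (shut), then the shift along the tool's x, y, z scaled (see below), then the turn about the tool's z scaled (see below). A call has 1 to 10 rows; each row shifts and turns the commanded pose from where the row before left it, along the tool's axes as they then stand; what a row does not reach is not made up. The controller multiplies each number of a shift by 20 mm and each number of a turn by 5 degrees. A row lasts 1/12 s, in which the tool goes at most 41.7 mm and 7.16 degrees, less where a joint would pass 70% of its speed; a pose out of reach is approached as far as the arm can. A call with a number of a shift or a turn outside -1 to 1 is refused whole. A call with a gripper value outside its range is refused whole. The fingers move at their own pace and stop on an object; "squeeze" is the grip in N (left out, the last holds). Time passes only in rows, so rows that do not move let the fingers close. It gives the time, the measured TCP pose, the force, the opening and the grip force at its end, in the units of the state.
- arm.get_state(): the state, without advancing time (a new reading comes with each control period).
- cams.snapshot(name): name is "scene" or "top" or "wrist"; returns the picture (420x560x3 uint8, red, green, blue); there is no depth.
- cams.camera_params(name): a dict with "camera_matrix" (3x3 intrinsics, pixels), "R" (3x3) and "t" (3): a world point X has camera coordinates R X + t. Camera axes: x right, y down, z forward; pixel columns grow to the right and rows downward; lengths in m; the calibration is good to about 2 mm. The wrist camera is an equidistant fisheye: a pixel r from the principal point sees the ray r / f radians off the axis. A picture is of the moment at which its call begins: read the wrist's pose just before it. camera_params takes no time and is no camera call; for the wrist camera it gives the pose at the moment of the call.
- arm.close_job(): hands the job in; it is judged then, once.
The state is a dict: "time": time; "joint_positions": joint angles; "joint_vel": joint speeds; "joint_efforts": joint torques, N m; "tcp_pos": TCP position; "ee_rot": TCP orientation; "contact_force": force on the tool from outside, world axes, zero at the start; "torque": the same for the moment, N m; "finger_gap": finger opening in m; "grip_force": force on a finger pad.
Only numpy, scipy, OpenCV 4.12 (cv2) and the standard library are available. Lean on these libraries where they do the work, as an engineer would, in place of code of your own. Each camera call takes 0.05 s, during which the arm holds its last target. There are 200 camera calls.

## Working session

There is one attempt and no reset: what is moved stays moved. The work goes in short steps, Python scripts to look and compute and a tool call to move; the robot and the scene stay as the last step left them, time stands still between calls to the robot, and variables do not carry over. Pictures are saved under pics/ and viewed, at most 14 in all, crops included, and the job is handed in when it is done.

Besides the shell and the picture viewer there is one more tool, called after ">>>" as name(argument=value, ...) on one line, values as JSON. play_rows: Moves the arm, as the interface text tells. Shifts and turns lie within -1 to 1; 1 stands for 20 mm of shift or 5 degrees of turn. Its arguments: {"type":"object","properties":{"steps":{"type":"string"},"squeeze":{"type":"number"}},"required":["steps"]}

```bash
mkdir -p pics; ls
python3 - <<'E'
from bench import arm,cams
import cv2
for n in ("top","scene"):
    im=cams.snapshot(n); cv2.imwrite(f"pics/{n}0.png",im[:,:,::-1])
    p=cams.camera_params(n); print(n,p)
s=arm.get_state(); print(s['time'],s['tcp_pos'],s['ee_rot'],s['finger_gap'])
E
```

```text
pics
top {'camera_matrix': array([[419.44565856,   0.        , 275.71638678],
       [  0.        , 419.44565856, 216.56615622],
       [  0.        ,   0.        ,   1.        ]]), 'R': array([[-0.02318119, -0.99965688, -0.01219661],
       [-0.99896849,  0.02363827, -0.03877099],
       [ 0.03904599,  0.01128527, -0.99917369]]), 't': array([-0.13786917,  0.55515665,  1.2139467 ])}
scene {'camera_matrix': array([[413.59804953,   0.        , 279.58967645],
       [  0.        , 413.59804953, 208.59351898],
       [  0.        ,   0.        ,   1.        ]]), 'R': array([[-0.77304182, -0.63431701,  0.00694795],
       [-0.46186187,  0.55529527, -0.69161461],
       [ 0.43484475, -0.53785601, -0.72223331]]), 't': array([0.33277403, 0.34818096, 0.96137566])}
0.1 [ 0.20418377 -0.61650114  0.23017487] [ 9.87241770e-01  1.59225618e-01 -8.29310172e-05 -9.40175751e-04] 0.08506006821374137
```

View pics/top0.png

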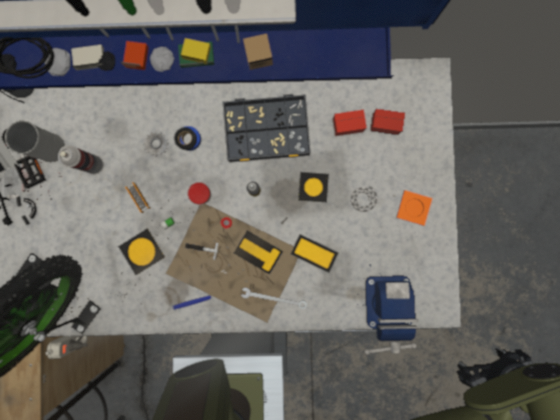

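View pics/scene0.png

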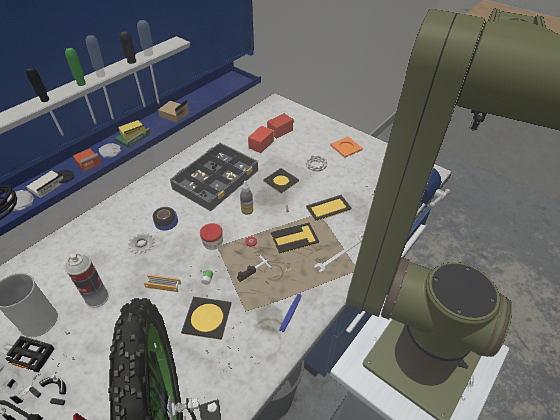

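The top view shows the tub nest at (142,251), bottle nest at (313,187), hex nest at (315,253) and chain nest at (261,252). The tub is at (199,193), bottle at (253,188), chain tool at (203,247), spoke key at (226,223) and a probable hex set at (137,197). The orange look-alike block is at (415,208). It isn't yellow and black, so I'll leave it alone. Next I'll confirm with one enlarged crop and measure.

```bash
cat > h.py <<'E'
import numpy as np, cv2
from bench import arm,cams
def ray(p,uv,fish=False):
    K=p['camera_matrix']; x=(uv[0]-K[0,2])/K[0,0]; y=(uv[1]-K[1,2])/K[1,1]
    if fish:
        r=np.hypot(x,y); s=np.sin(r)/max(r,1e-9); d=np.array([x*s,y*s,np.cos(r)])
    else: d=np.array([x,y,1.])
    return -p['R'].T@p['t'], p['R'].T@d
def plane(p,uv,z,fish=False):
    c,d=ray(p,uv,fish); return (c+d*(z-c[2])/d[2])[:2]
def blobs(im,lo,hi,amin=15):
    m=cv2.inRange(cv2.cvtColor(im,cv2.COLOR_RGB2HSV),np.array(lo),np.array(hi))
    c,_=cv2.findContours(m,cv2.RETR_EXTERNAL,cv2.CHAIN_APPROX_NONE)
    return [k for k in c if cv2.contourArea(k)>=amin]
E
python3 - <<'E'
from h import *
im=cv2.imread('pics/top0.png')[:,:,::-1].copy(); p=cams.camera_params('top')
cv2.imwrite('pics/crop.png',cv2.resize(im[165:285,110:350],(800,400),interpolation=cv2.INTER_CUBIC)[:,:,::-1])
for nm,lo,hi,z in(("yel",(15,120,120),(32,255,255),.003),("red",(0,150,80),(6,255,255),.03),("or",(7,100,80),(20,255,255),.02)):
  for k in blobs(im,lo,hi,10):
    M=cv2.moments(k);u=(M['m10']/M['m00'],M['m01']/M['m00'])
    w=np.array([plane(p,q[0],z) for q in k],np.float32)
    r=cv2.minAreaRect(w*1000)
    if u[1]>150:print(nm,np.round(u,1),cv2.contourArea(k),np.round(plane(p,u,z),4),np.round(np.r_[r[0],r[1],r[2]],1))
E
```

```text
yel [313.9 253. ] 576.5 [ 0.4431 -0.2598] [ 443.  -259.8  109.3   48.7   63.1]
yel [260.4 253.3] 478.5 [ 0.4456 -0.1033] [450.6 -95.9 112.4  68.   57.8]
yel [141.2 251.4] 559.0 [0.459  0.2465] [458.8 247.1  76.7  79.3  89.3]
yel [139.8 194.2] 17.5 [0.6276 0.249 ] [626.1 247.9  73.6   4.5  30.2]
yel [313.  186.7] 252.0 [ 0.6373 -0.2625] [ 637.9 -262.4   52.    52.1   43.6]
yel [293.  155.1] 11.5 [ 0.7323 -0.206 ] [ 732.5 -205.9   23.6    5.9   88.5]
red [225.9 222.2] 75.5 [ 0.5381 -0.0077] [538.1  -7.2  28.5  26.4  43.8]
red [198.6 192.9] 294.5 [0.6244 0.0697] [623.5  69.2  57.5  55.   43.9]
or [ 36.9 416.1] 33.0 [-0.0035  0.5453] [ -1.9 546.5  20.4  19.7  89. ]
or [  1.2 415.2] 19.0 [0.0008 0.6482] [5.600e+00 6.475e+02 3.110e+01 8.700e+00 1.000e-01]
or [ 16.9 410.9] 120.0 [0.0122 0.603 ] [ 10.7 599.   35.7  52.4  25.2]
or [ 38.4 407. ] 18.0 [0.022  0.5411] [ 26.1 542.2  11.5  25.3  89.9]
or [  6.6 376.8] 13.5 [0.109  0.6329] [1.085e+02 6.347e+02 2.260e+01 1.160e+01 1.000e-01]
or [ 21.4 366.6] 146.5 [0.137 0.59 ] [136.5 591.5  34.6  70.1  84.2]
or [ 32.9 372.8] 214.0 [0.1188 0.5568] [124.2 554.7  40.1 159.7  66.7]
or [414.  207.5] 800.0 [ 0.5682 -0.5504] [ 568.1 -550.4   84.6   83.9   71.7]
or [132.9 198. ] 29.0 [0.6153 0.2635] [613.1 262.   84.7   5.8  31.3]
or [140.2 194.7] 41.0 [0.6245 0.2421] [623.4 241.4  83.1   7.   30.2]
or [ 37.8 165.8] 15.0 [0.7166 0.542 ] [715.7 542.   39.9   6.5  26.2]
```

View pics/crop.png

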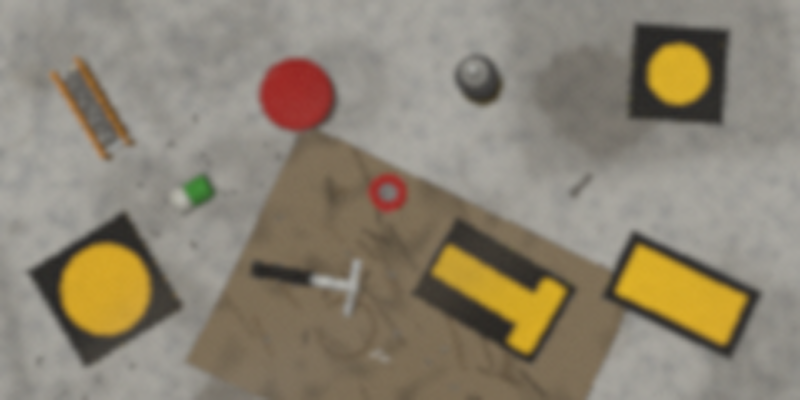

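All the pieces are identified. In the crop, the hex set (orange plates) is at (90,108), the tub at (297,94), the bottle at (475,77), the chain tool at (252..355,285) with its bar at the right, and the red ring key at (388,192). Now the exact poses.

```bash
cat >> h.py <<'E'
def tool():
    from scipy.spatial.transform import Rotation as Ro
    s=arm.get_state(); R=Ro.from_quat(s['ee_rot']).as_matrix(); return s,R
def go(x,y,z,yx=None):
    """units needed; yx = wanted heading (deg) of tool y axis mod 180"""
    s,R=tool(); d=R.T@(np.array([x,y,z])-s['tcp_pos'])
    h=np.degrees(np.arctan2(R[1,1],R[0,1])); t=0
    if yx is not None: t=-((yx-h+90)%180-90)
    print('t',round(s['time'],2),'tcp',np.round(s['tcp_pos'],4),'yhead',round(h,1),'tilt',np.round(R[:,2],3),'q',np.round(s['joint_positions'],2),'| units xyz',np.round(d/.02,2),'turn',round(t/5,2))
E
python3 - <<'E'
from h import *
im=cv2.imread('pics/top0.png')[:,:,::-1].copy(); p=cams.camera_params('top'); sc=cams.camera_params('scene')
print('camtop',-p['R'].T@p['t'])
# hex
ks=[k for k in blobs(im,(7,90,70),(32,255,255),5) if 120<k[0,0,0]<155 and 175<k[0,0,1]<215]
w=np.array([plane(p,q[0],.022) for k in ks for q in k],np.float32)
r=cv2.minAreaRect(w*1000);print('hex',r,np.round(cv2.boxPoints(r)))
# chain
c=lambda a:(a[0]/3.3333+110-.35,a[1]/3.3333+165-.35)
b=plane(p,c((353.5,287)),.010); e1=plane(p,c((357,260)),.010);e2=plane(p,c((348,314)),.010);e=plane(p,c((252,269)),.012)
d=e-b;print('bar',b,'barlen',np.linalg.norm(e1-e2),'tail',e,'len',np.linalg.norm(d),'yhead',np.degrees(np.arctan2(d[1],d[0])),'bar perp',np.degrees(np.arctan2(*(e2-e1)[::-1])))
u=d/np.linalg.norm(d);print('origin',b+.043*u,'grip',b+.058*u)
# bottle
print('bottle shoulder',plane(p,c((475,77)),.089),'tip',plane(p,c((473,68)),.126))
print('scene bottle base',plane(sc,(247.5,210),.004),'tip',plane(sc,(249,182),.126))
# tub
for k in blobs(im,(0,150,80),(6,255,255),10):
    (x,y),rad=cv2.minEnclosingCircle(k)
    if 180<x<240 and 180<y<240: print('red',x,y,rad,plane(p,(x,y),.051),plane(p,(x,y),.008))
for k in blobs(im,(15,120,120),(32,255,255),200):
    w=np.array([plane(p,q[0],.005) for q in k],np.float32)*1000
    r=cv2.minAreaRect(w);print('nest',np.round(r[0]),np.round(r[1]),r[2],np.round(cv2.boxPoints(r)).tolist(), 'cen',np.round(w.mean(0)))
go(.62,-.08,.2)
E
```

```text
camtop [ 0.50398828 -0.16464453  1.23278603]
hex ((618.517578125, 251.0811767578125), (85.91287231445312, 30.922630310058594), 31.715391159057617) [[574. 242.]
 [590. 215.]
 [663. 261.]
 [647. 287.]]
bar [0.45626309 0.02629754] barlen 0.047702859712411824 tail [0.47404421 0.1145426 ] len 0.09001866257113135 yhead 78.60761426612565 bar perp 169.4822464508634
origin [0.46475675 0.06845033] grip [0.46771966 0.08315479]
bottle shoulder [ 0.62915781 -0.08904116] tip [ 0.63232702 -0.09004663]
scene bottle base [ 0.63183102 -0.08867341] tip [ 0.62060756 -0.09163953]
red 226.0 222.0 5.385264873504639 [ 0.53814582 -0.01064572] [ 0.53938866 -0.00504238]
red 198.7119140625 193.0099334716797 10.167754173278809 [0.62208189 0.06521377] [0.6263788 0.0735773]
nest [ 443. -260.] [109.  49.] 63.104896545410156 [[397.0, -297.0], [440.0, -319.0], [489.0, -222.0], [446.0, -200.0]] cen [ 443. -259.]
nest [451. -96.] [112.  68.] 57.77875518798828 [[392.0, -125.0], [449.0, -162.0], [509.0, -67.0], [452.0, -30.0]] cen [ 446. -103.]
nest [459. 246.] [77. 79.] 89.31854248046875 [[419.0, 209.0], [498.0, 208.0], [499.0, 284.0], [420.0, 285.0]] cen [459. 245.]
nest [ 638. -262.] [52. 52.] 43.64167785644531 [[601.0, -261.0], [637.0, -299.0], [674.0, -263.0], [638.0, -225.0]] cen [ 637. -262.]
nest [1059.   79.] [77. 52.] 76.15829467773438 [[1024.0, 47.0], [1074.0, 35.0], [1093.0, 110.0], [1043.0, 122.0]] cen [1058.   78.]
t 0.1 tcp [ 0.2042 -0.6165  0.2302] yhead -71.7 tilt [-0.     0.002 -1.   ] q [-1.33  0.12  1.65 -0.    1.37 -0.08] | units xyz [ 28.17 -18.93   1.55] turn 0.0
```

>>> play_rows(steps="0 0 0 -1 0;0 0 0 -1 0;0 0 0 -1 0;0 1 -1 0 0;0 1 -1 0 0;0 1 -1 0 0;0 1 -1 0 0;0 1 -1 0 0;0 1 -1 0 0;0 1 -1 0 0")

```text
time: 0.93
tcp_pos: [0.2934, -0.4386, 0.2907]
ee_rot: [0.987, 0.159, -0.0, -0.0]
contact_force: [-0.0, -0.4, -0.0]
finger_gap: 0.0854
grip_force: 0.0
```

>>> play_rows(steps="0 1 -1 0 0;0 1 -1 0 0;0 1 -1 0 0;0 1 -1 0 0;0 1 -1 0 0;0 1 -1 0 0;0 1 -1 0 0;0 1 -1 0 0;0 1 -1 0 0;0 1 -1 0 0")

```text
time: 1.77
tcp_pos: [0.4203, -0.1859, 0.2909]
ee_rot: [0.987, 0.159, -0.0, -0.0]
contact_force: [0.4, -0.7, 0.0]
finger_gap: 0.0855
grip_force: 0.0
```

>>> play_rows(steps="0 1 -0.5 1 0;0 1 0 1 0;0 1 0 1 0;0 1 0 1 0;0 1 0 1 0;0 1 0 0.5 0;0 1 0 0 0;0 0.5 0 0 0;0 0 0 0 0;0 0 0 0 0")

```text
time: 2.6
tcp_pos: [0.5594, -0.1308, 0.1815]
ee_rot: [0.987, 0.159, -0.0, 0.0]
contact_force: [0.8, -0.2, -0.8]
finger_gap: 0.0854
grip_force: 0.0
```

Run:
```python
from h import *
go(.631,-.089,.058)
p=cams.camera_params('wrist');im=cams.snapshot('wrist');cv2.imwrite('pics/w1.png',im[:,:,::-1])
print(p)
```

```text
t 2.6 tcp [ 0.5594 -0.1308  0.1815] yhead -71.6 tilt [-0. -0. -1.] q [-0.32 -0.01  1.87 -0.    1.28  0.93] | units xyz [ 4.06 -0.86  6.17] turn 0.0
{'camera_matrix': array([[325.1922621 ,   0.        , 279.12763503],
       [  0.        , 325.1922621 , 212.55845612],
       [  0.        ,   0.        ,   1.        ]]), 'R': array([[ 3.13307861e-01, -9.49651299e-01, -7.71441339e-04],
       [-9.04479963e-01, -2.98652347e-01,  3.04504141e-01],
       [-2.89403145e-01, -9.47057877e-02, -9.52510700e-01]]), 't': array([-0.30003205,  0.44396348,  0.48277278])}
```

View pics/w1.png

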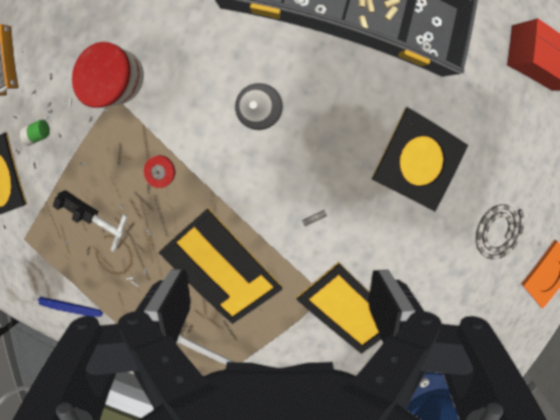

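The wrist view shows the bottle at (259,106), tub lid at (101,74), key at (159,172), chain tool body tail at (60,198) with its bar at (118,232), and bottle nest disc at (421,161). I'll cross-check these against the top view.

Run:
```python
from h import *
p=cams.camera_params('wrist');im=cv2.imread('pics/w1.png')[:,:,::-1].copy()
f=lambda uv,z:np.round(plane(p,uv,z,True),4)
print('bottle',f((259,106),.089),'tip',f((254,104),.126),'tub',f((101,74),.051),'key',f((159,172),.008),'bnest',f((421,161),.003))
print('bar',f((118,232),.010),'tail',f((58,196),.018))
for k in blobs(im,(15,120,120),(32,255,255),300):
    w=np.array([f(q[0],.003) for q in k],np.float32)*1000
    r=cv2.minAreaRect(w);print('nest',np.round(r[0]),np.round(r[1]),r[2])
```

```text
bottle [ 0.6346 -0.0917] tip [ 0.635  -0.0908] tub [0.6269 0.0615] key [ 0.5418 -0.0065] bnest [ 0.639  -0.2639]
bar [0.4603 0.0281] tail [0.4809 0.1119]
nest [ 444. -261.] [106.  47.] 62.88206100463867
nest [452. -95.] [112.  66.] 58.10921096801758
nest [462. 223.] [73. 23.] 2.9920945167541504
nest [ 640. -265.] [53. 51.] 22.963687896728516
```

>>> play_rows(steps="0 1 -0.2 0 0;0 1 -0.2 0 0;0 1 -0.2 0 0;0 0.66 -0.11 0 0;0 0.5 0 0 0;0 0 0 0.8 0;0 0 0 0.8 0;0 0 0 0.8 0;0 0 0 0.8 0;0 0 0 0 0")

```text
time: 3.48
tcp_pos: [0.6311, -0.0911, 0.1134]
ee_rot: [0.987, 0.159, -0.003, -0.001]
contact_force: [-1.0, 0.6, 0.0]
finger_gap: 0.0852
grip_force: 0.0
```

Run:
```python
from h import *
go(.634,-.091,.060)
```

```text
t 3.48 tcp [ 0.6311 -0.0911  0.1134] yhead -71.7 tilt [-0.007  0.001 -1.   ] q [-0.23  0.2   1.77 -0.    1.18  1.02] | units xyz [0.16 0.05 2.67] turn 0.0
```

>>> play_rows(steps="0 0.15 0.05 0.8 0;0 0 0 0.8 0;0 0 0 0.7 0;0 0 0 0.3 0;0 0 0 0 0;1 0 0 0 0;1 0 0 0 0;1 0 0 0 0;1 0 0 0 0;1 0 0 0 0", squeeze=40)

```text
time: 4.32
tcp_pos: [0.638, -0.0912, 0.0668]
ee_rot: [0.987, 0.159, 0.001, 0.0]
contact_force: [0.8, 0.7, 1.8]
finger_gap: 0.0342
grip_force: 39.6
```

>>> play_rows(steps="1 0 0 0 0;1 0 0 0 0;1 0 0 0 0;1 0 0 0 0")

```text
time: 4.65
tcp_pos: [0.638, -0.0911, 0.0667]
ee_rot: [0.987, 0.159, 0.001, 0.0]
contact_force: [0.3, 0.9, 6.4]
finger_gap: 0.0344
grip_force: 39.9
```

>>> play_rows(steps="0.3 -0.1 0 0 0;0.3 0 0 0 0;0.3 0 0 0 0;0.3 -0.1 0 0.2 0;0.3 0 0 0.15 0;0.3 0 0 0 0;1 0 0 0 0;1 0 0 0 0;1 0 0 0 0;1 0 0 0 0", squeeze=40)

```text
time: 5.48
tcp_pos: [0.6334, -0.0923, 0.0584]
ee_rot: [0.987, 0.159, 0.0, -0.0]
contact_force: [0.3, 0.1, -0.5]
finger_gap: 0.0352
grip_force: 40.0
```

>>> play_rows(steps="1 0 0 0 0;1 0 0 0 0;1 0 0 -0.5 0;1 0 0 -0.5 0;1 0 0 -0.5 0;1 0 0 0 0")

```text
time: 5.98
tcp_pos: [0.6355, -0.0929, 0.0922]
ee_rot: [0.987, 0.159, 0.003, 0.001]
contact_force: [0.4, -0.3, -0.3]
finger_gap: 0.0353
grip_force: 40.1
```

Run:
```python
from h import *
go(.639,-.264,.085)
p=cams.camera_params('wrist');im=cams.snapshot('wrist');cv2.imwrite('pics/w2.png',im[:,:,::-1])
```

```text
t 5.98 tcp [ 0.6355 -0.0929  0.0922] yhead -71.7 tilt [ 0.006 -0.001 -1.   ] q [-0.23  0.22  1.78 -0.    1.13  1.02] | units xyz [-2.52  8.18  0.37] turn 0.0
```

View pics/w2.png

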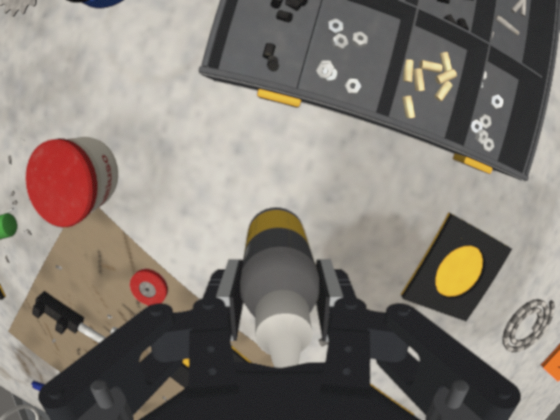

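The bottle is held upright and centred between the pads at (280,270), about 34 mm up, and its nest is at (458,268). Carrying it over.

>>> play_rows(steps="1 -0.25 0.85 0 0;1 -0.25 0.85 0 0;1 -0.25 0.85 0 0;1 -0.25 0.85 0 0;1 -0.25 0.85 0 0;1 -0.25 0.85 0 0;1 -0.25 0.85 0 0;1 -0.25 0.85 0 0;1 -0.25 0.85 0 0;1 -0.25 0.5 0 0")

```text
time: 6.87
tcp_pos: [0.6373, -0.2653, 0.0884]
ee_rot: [0.987, 0.159, 0.0, 0.0]
contact_force: [-0.7, -0.1, -1.9]
finger_gap: 0.035
grip_force: 40.2
```

>>> play_rows(steps="1 0 0 0 0;1 0 0 0 0")

```text
time: 7.03
tcp_pos: [0.6369, -0.2634, 0.0881]
ee_rot: [0.987, 0.159, -0.0, -0.0]
contact_force: [-0.8, 0.1, -1.3]
finger_gap: 0.0355
grip_force: 40.2
```

Run:
```python
from h import *
go(.639,-.264,.062)
```

```text
t 7.03 tcp [ 0.6369 -0.2634  0.0881] yhead -71.8 tilt [-0.     0.001 -1.   ] q [-0.47  0.33  1.66  0.    1.15  0.78] | units xyz [0.09 0.06 1.31] turn 0.0
```

Next I'll lower it, release it and lift clear.

>>> play_rows(steps="1 0.1 0 0.4 0;1 0 0 0.4 0;1 0 0 0.3 0;1 0 0 0.2 0;1 0 0 0 0;1 0 0 0 0")

```text
time: 7.53
tcp_pos: [0.6389, -0.2616, 0.0618]
ee_rot: [0.987, 0.16, -0.0, -0.0]
contact_force: [-0.6, 0.7, -2.0]
finger_gap: 0.0355
grip_force: 40.2
```

Run:
```python
from h import *
go(.639,-.264,.0614)
```

```text
t 7.53 tcp [ 0.6389 -0.2616  0.0618] yhead -71.6 tilt [-0.001  0.    -1.   ] q [-0.47  0.36  1.67 -0.    1.11  0.78] | units xyz [-0.03  0.11  0.02] turn 0.0
```

>>> play_rows(steps="0 0 0 0 0;0 0 0 0 0;0 0 0 0 0;0 0 0 0 0;0 0 0 -0.5 0;0 0 0 -1 0;0 0 0 -1 0;0 0 0 -1 0;0 0 0 -1 0;0 0 0 -1 0")

```text
time: 8.37
tcp_pos: [0.6391, -0.2623, 0.1744]
ee_rot: [0.987, 0.159, 0.0, 0.0]
contact_force: [-0.1, 0.2, -0.2]
finger_gap: 0.0853
grip_force: 0.0
```

>>> play_rows(steps="0 -0.3 -1 0 0;0 -0.3 -1 0 0;0 -0.3 -1 0 0;0 -0.3 -1 0 0;0 -0.3 -1 0 0;0 -0.3 -1 0 0;0 -0.3 -1 0 0;0 -0.3 -1 0 0;0 -0.3 -1 0 0;0 -0.3 -1 0 0")

```text
time: 9.2
tcp_pos: [0.5187, -0.0906, 0.1734]
ee_rot: [0.987, 0.159, 0.001, 0.0]
contact_force: [0.7, -0.4, 0.2]
finger_gap: 0.0849
grip_force: 0.0
```

>>> play_rows(steps="0 0 -1 0 0;0 0 -1 0 0;0 0 -1 0 0;0 0 -1 0 -1;0 0 0 0 -1;0 0 0 0 -1;0 0 0 0 -1;0 0 0 0 -1;0 0 0 0 -1;0 0 0 0 -1")

```text
time: 10.03
tcp_pos: [0.4942, -0.0153, 0.1734]
ee_rot: [0.893, 0.451, 0.001, 0.0]
contact_force: [0.4, -0.7, -0.8]
finger_gap: 0.0853
grip_force: 0.0
```

>>> play_rows(steps="0 0 0 0 -1;0 0 0 0 -1;0 0 0 0 -1;0 0 0 0 -1;0 0 0 0 -1;0 0 0 0 0")

```text
time: 10.53
tcp_pos: [0.4943, -0.0153, 0.1734]
ee_rot: [0.775, 0.632, 0.0, 0.001]
contact_force: [0.5, -0.6, 0.2]
finger_gap: 0.0851
grip_force: 0.0
```

Run:
```python
from h import *
go(.47,.083,.008,-12)
p=cams.camera_params('wrist');im=cams.snapshot('wrist');cv2.imwrite('pics/w3.png',im[:,:,::-1])
```

```text
t 10.53 tcp [ 0.4943 -0.0153  0.1734] yhead -11.6 tilt [ 0.001 -0.    -1.   ] q [-0.14 -0.18  2.05 -0.    1.27  0.06] | units xyz [ 4.57 -2.19  8.27] turn 0.08
```

View pics/w3.png

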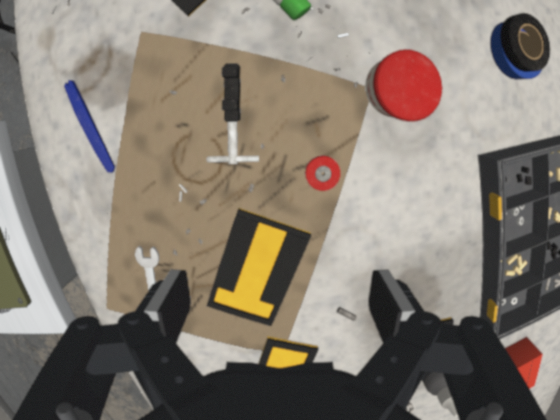

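The tool's bar is centred at (233,159) with its tail at (232,66). The key is at (323,173), well clear of the tool. The tub is at (406,86).

Run:
```python
from h import *
p=cams.camera_params('wrist');im=cv2.imread('pics/w3.png')[:,:,::-1].copy()
f=lambda uv,z:plane(p,uv,z,True)
b=f((233,159),.010);t=f((232,66),.018);d=t-b;u=d/np.linalg.norm(d)
bb=f((259,158),.01)-f((207,159),.01)
hd=np.degrees(np.arctan2(d[1],d[0]))
print('bar',b,'tail',t,np.linalg.norm(d),hd,'bar',np.degrees(np.arctan2(bb[1],bb[0])),np.linalg.norm(bb));g=b+.058*u;print('grip',g, 'tub',f((406,86),.051),'key',f((323,173),.008))
for k in blobs(im,(15,120,120),(32,255,255),300):
    w=np.array([f(q[0],.003) for q in k],np.float32)*1000
    r=cv2.minAreaRect(w);print('nest',np.round(r[0]),np.round(r[1]),r[2])
go(g[0],g[1],.008,hd-90)
```

```text
bar [0.46005052 0.02662873] tail [0.47953263 0.11203493] 0.08760006161742633 77.15006156169605 bar -11.688244767009744 0.05032036205381191
grip [0.47294963 0.08317618] tub [0.6217577  0.06500084] key [ 0.54172713 -0.00490128]
nest [ 460. -232.] [37. 48.] 63.919498443603516
nest [453. -97.] [111.  68.] 57.85302734375
t 10.58 tcp [ 0.4943 -0.0153  0.1733] yhead -11.8 tilt [ 0.001 -0.    -1.   ] q [-0.14 -0.18  2.05  0.    1.27  0.07] | units xyz [ 4.6  -2.06  8.26] turn 0.21
```

>>> play_rows(steps="0.3 0.95 -0.42 0.8 0.1;0.3 0.95 -0.42 0.8 0;0.3 0.95 -0.42 0.8 0;0.3 0.95 -0.42 0.8 0;0.3 0.85 -0.4 0.8 0;0.3 0 0 0.8 0;0.3 0 0 0.8 0;0.3 0 0 0.6 0;0.3 0 0 0 0;0.3 0 0 0 0")

```text
time: 11.42
tcp_pos: [0.4726, 0.0842, 0.0481]
ee_rot: [0.778, 0.628, -0.0, -0.0]
contact_force: [1.5, 0.2, -0.5]
finger_gap: 0.06
grip_force: 0.0
```

Run:
```python
from h import *
go(.473,.0832,.008,-12.4)
```

```text
t 11.42 tcp [0.4726 0.0842 0.0481] yhead -12.2 tilt [-0.001 -0.    -1.   ] q [ 0.06 -0.06  2.17 -0.    1.03  0.28] | units xyz [-0.05  0.03  2.01] turn 0.03
```

>>> play_rows(steps="0.3 0 0 0.7 0;0.3 0 0 0.7 0;0.3 0 0 0.6 0;0.3 0 0 0 0;1 0 0 0 0;1 0 0 0 0;1 0 0 0 0;1 0 0 0 0;1 0 0 0 0;1 0 0 0 0", squeeze=50)

```text
time: 12.25
tcp_pos: [0.474, 0.0844, 0.0097]
ee_rot: [0.778, 0.628, 0.001, 0.001]
contact_force: [-0.4, -0.8, 5.8]
finger_gap: 0.0124
grip_force: 51.5
```

>>> play_rows(steps="1 0 0 0 0;1 0 0 0 0")

```text
time: 12.42
tcp_pos: [0.474, 0.0845, 0.0098]
ee_rot: [0.778, 0.628, 0.001, 0.001]
contact_force: [-1.0, -0.8, 6.9]
finger_gap: 0.0125
grip_force: 51.5
```

>>> play_rows(steps="1 0 0 -0.5 0;1 0 0 -0.7 0;1 0 0 -0.8 0;1 -0.5 0 0 1;1 -1 0 0 1;1 -1 0 0 1;1 -1 0 0 1;1 -1 0 0 0;1 0 0 0 0;1 0 0 0 0")

```text
time: 13.25
tcp_pos: [0.4369, 0.0019, 0.0483]
ee_rot: [0.876, 0.483, 0.0, -0.0]
contact_force: [-0.3, -0.3, -1.2]
finger_gap: 0.013
grip_force: 50.6
```

Run:
```python
from h import *
go(.4603,-.0828,.0128,-32.2);print(arm.get_state()['finger_gap'])
```

```text
t 13.25 tcp [0.4369 0.0019 0.0483] yhead -32.3 tilt [-0.  0. -1.] q [-0.12 -0.17  2.26  0.    1.04  0.44] | units xyz [-2.96  3.25  1.78] turn -0.01
0.012965854153475467
```

>>> play_rows(steps="1 -0.74 0.81 0 0;1 -0.74 0.81 0 0;1 -0.74 0.81 0 0;1 -0.74 0.81 0 0;1 0 0 0 0;1 0 0 0 0")

```text
time: 13.75
tcp_pos: [0.4614, -0.0825, 0.0486]
ee_rot: [0.876, 0.483, 0.0, -0.0]
contact_force: [0.1, 0.5, -1.7]
finger_gap: 0.0127
grip_force: 50.6
```

Run:
```python
from h import *
go(.4603,-.0828,.0128,-32.2)
p=cams.camera_params('wrist');im=cams.snapshot('wrist');cv2.imwrite('pics/w4.png',im[:,:,::-1])
```

```text
t 13.75 tcp [ 0.4614 -0.0825  0.0486] yhead -32.2 tilt [ 0.  0. -1.] q [-0.29 -0.09  2.2   0.    1.03  0.27] | units xyz [-0.05 -0.04  1.79] turn -0.01
```

View pics/w4.png

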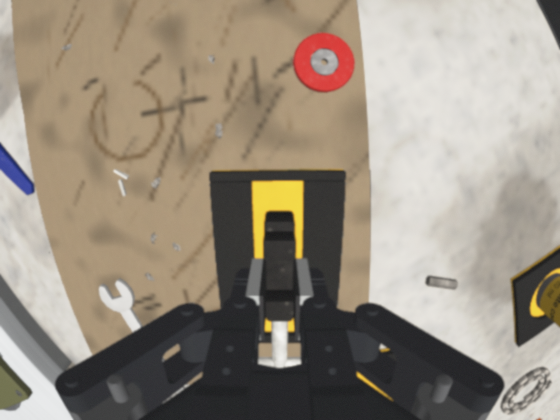

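The chain tool is straight in the grip and centred over the stem slot (body at (279,260)). Lowering it.

>>> play_rows(steps="1 0 0 0.5 0;1 0 0 0.5 0;1 0 0 0.4 0;1 0 0 0.3 0;1 0 0 0.1 0;1 0 0 0 0;1 0 0 0 0")

```text
time: 14.38
tcp_pos: [0.4605, -0.0818, 0.0124]
ee_rot: [0.875, 0.484, -0.0, -0.001]
contact_force: [-2.8, 1.7, 5.8]
finger_gap: 0.0123
grip_force: 52.0
```

Run:
```python
from h import *
go(.4603,-.0828,.0128,-32.2)
```

```text
t 14.38 tcp [ 0.4605 -0.0818  0.0124] yhead -32.1 tilt [-0.002  0.001 -1.   ] q [-0.29 -0.03  2.21  0.    0.96  0.27] | units xyz [-0.05  0.02 -0.02] turn 0.01
```

>>> play_rows(steps="0.4 0 0 0 0;0.4 0 0 0 0;0.4 0 0 0 0;0.4 0 0 -0.4 0;0 0 0 -1 0;0 0 0 -1 0;0 0 0 -1 0;0 0 0 -1 0;0 0.5 0 -1 0;0 1 0.3 -1 0")

```text
time: 15.22
tcp_pos: [0.4809, -0.0605, 0.1416]
ee_rot: [0.876, 0.483, -0.0, 0.0]
contact_force: [-0.1, 0.3, -0.5]
finger_gap: 0.0858
grip_force: 0.0
```

>>> play_rows(steps="0 1 0.6 0 0;0 1 0.6 0 0;0 1 0.6 0 0;0 1 0.6 0 0;0 0.5 0 0 0;0 0 0 0 0;0 0 0 0 0")

```text
time: 15.8
tcp_pos: [0.5698, -0.0093, 0.1402]
ee_rot: [0.875, 0.484, -0.0, -0.0]
contact_force: [-0.0, 0.5, 0.2]
finger_gap: 0.0853
grip_force: 0.0
```

Run:
```python
from h import *
p=cams.camera_params('wrist');im=cams.snapshot('wrist');cv2.imwrite('pics/w5.png',im[:,:,::-1])
for lo,hi in(((0,150,70),(6,255,255)),((174,150,70),(179,255,255))):
  for k in blobs(im,lo,hi,150):
    M=cv2.moments(k);u=(M['m10']/M['m00'],M['m01']/M['m00']);print(np.round(u),M['m00'],plane(p,u,.051,True),plane(p,u,.008,True))
go(.623,.064,.10)
```

```text
[551. 342.] 1406.5 [ 0.78062979 -0.34799868] [ 0.81164213 -0.42290301]
[249. 214.] 1010.0 [0.55353051 0.00526008] [ 0.54245906 -0.00418183]
[287.  91.] 5663.5 [0.62576374 0.0659972 ] [0.62807784 0.06781049]
t 15.85 tcp [ 0.5694 -0.0097  0.1401] yhead -32.2 tilt [-0.001 -0.    -1.   ] q [-0.11  0.02  1.92 -0.    1.2   0.45] | units xyz [4.54 0.31 2.  ] turn 0.0
```

View pics/w5.png

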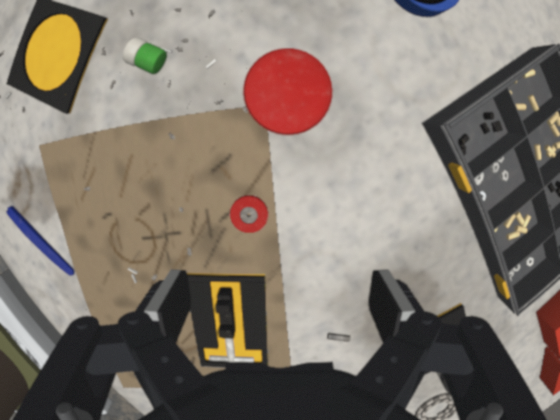

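The chain tool lies in its T cut-out, with the bar at the cross end (230,358). The tub lid is centred at (287,91), so I'll go there.

>>> play_rows(steps="0 1 0.1 0 0;0 1 0.1 0 0;0 1 0.1 0.6 0;0 1 0.05 0.6 0;0 0.7 0 0.6 0;0 0 0 0.6 0;0 0 0 0.6 0;0 0 0 0 0;0 0 0 0 0")

```text
time: 16.6
tcp_pos: [0.6248, 0.0653, 0.0791]
ee_rot: [0.876, 0.483, -0.001, -0.001]
contact_force: [0.7, -0.1, -0.1]
finger_gap: 0.0854
grip_force: 0.0
```

Run:
```python
from h import *
go(.625,.0655,.020)
```

```text
t 16.6 tcp [0.6248 0.0653 0.0791] yhead -32.2 tilt [-0.003 -0.    -1.   ] q [ 0.02  0.21  1.82 -0.    1.11  0.58] | units xyz [0.02 0.01 2.96] turn 0.0
```

>>> play_rows(steps="0 0 0 0.7 0;0 0 0 0.7 0;0 0 0 0.7 0;0 0 0 0.7 0;0 0 0 0.2 0;0 0 0 0 0;1 0 0 0 0;1 0 0 0 0;1 0 0 0 0;1 0 0 0 0", squeeze=50)

```text
time: 17.43
tcp_pos: [0.6273, 0.0664, 0.0215]
ee_rot: [0.875, 0.483, 0.001, 0.001]
contact_force: [0.7, 0.6, 1.4]
finger_gap: 0.062
grip_force: 55.0
```

>>> play_rows(steps="1 0 0 0 0;1 0 0 0 0;1 0 0 0 0")

```text
time: 17.68
tcp_pos: [0.6273, 0.0664, 0.0215]
ee_rot: [0.875, 0.483, 0.001, 0.0]
contact_force: [0.1, 0.3, 4.6]
finger_gap: 0.0621
grip_force: 55.0
```

>>> play_rows(steps="1 0 0 -0.5 0;1 0 0 -0.8 0;1 0 0 -0.8 0;1 0.26 -1 0 0;1 0.26 -1 0 0;1 0.26 -1 0 0;1 0.26 -1 0 0;1 0.26 -1 0 0;1 0 0 0 0")

```text
time: 18.43
tcp_pos: [0.552, 0.1433, 0.0613]
ee_rot: [0.875, 0.485, -0.002, -0.001]
contact_force: [0.8, 0.3, -2.1]
finger_gap: 0.0618
grip_force: 55.1
```

Run:
```python
from h import *
p=cams.camera_params('wrist');im=cams.snapshot('wrist')
for k in blobs(im,(15,120,120),(32,255,255),300):
    M=cv2.moments(k);u=(M['m10']/M['m00'],M['m01']/M['m00']);
    w=np.array([plane(p,q[0],.003,True) for q in k],np.float32)*1000
    print(np.round(u),np.round(cv2.minAreaRect(w)[0]),np.round(cv2.minAreaRect(w)[1]))
go(.459,.246,.0245);print(arm.get_state()['finger_gap'])
```

```text
[ 96. 178.] [461. 246.] [79. 79.]
[290.  50.] [622. 240.] [76.  5.]
[246.  42.] [602. 258.] [62.  5.]
t 18.48 tcp [0.5535 0.1424 0.0616] yhead -32.0 tilt [-0.002 -0.    -1.   ] q [ 0.16  0.12  1.96 -0.    1.07  0.72] | units xyz [ 1.89 -6.75  1.87] turn 0.0
0.06197073620902579
```

>>> play_rows(steps="1 0.28 -0.95 0 0;1 0.28 -0.95 0 0;1 0.28 -0.95 0 0;1 0.28 -0.95 0 0;1 0.28 -0.95 0 0;1 0.28 -0.95 0 0;1 0.28 -0.95 0 0;1 0 0 0 0;1 0 0 0 0")

```text
time: 19.23
tcp_pos: [0.4638, 0.2455, 0.0623]
ee_rot: [0.875, 0.484, -0.0, 0.0]
contact_force: [0.4, -0.6, -2.2]
finger_gap: 0.0621
grip_force: 55.2
```

Run:
```python
from h import *
go(.4605,.246,.0245)
```

```text
t 19.23 tcp [0.4638 0.2455 0.0623] yhead -32.1 tilt [-0.    -0.001 -1.   ] q [ 0.38  0.02  2.06 -0.    1.06  0.95] | units xyz [-0.06 -0.15  1.89] turn 0.0
```

>>> play_rows(steps="1 -0.05 -0.15 0.5 0;1 0 0 0.5 0;1 0 0 0.5 0;1 0 0 0.3 0;1 0 0 0.1 0;1 0 0 0 0;1 0 0 0 0")

```text
time: 19.82
tcp_pos: [0.4607, 0.2461, 0.0242]
ee_rot: [0.876, 0.483, -0.001, -0.0]
contact_force: [-3.2, -0.3, 4.7]
finger_gap: 0.0619
grip_force: 56.1
```

Run:
```python
from h import *
go(.4605,.246,.0245)
```

```text
t 19.82 tcp [0.4607 0.2461 0.0242] yhead -32.2 tilt [-0.002 -0.    -1.   ] q [0.39 0.07 2.08 0.   0.99 0.95] | units xyz [-0.01 -0.01 -0.01] turn 0.0
```

>>> play_rows(steps="0 0 0 0 0;0 0 0 0 0;0 0 0 0 0;0 0 0 -0.5 0;0 0 0 -1 0;0 0 0 -1 0;0 0 0 -1 0;0 0 0 -1 0;0 0 0 -1 0;0 0 0 -1 0")

```text
time: 20.65
tcp_pos: [0.4609, 0.2463, 0.1561]
ee_rot: [0.875, 0.483, 0.001, 0.0]
contact_force: [0.4, 0.6, -0.2]
finger_gap: 0.0851
grip_force: 0.0
```

>>> play_rows(steps="0 0.1 1 0 0;0 0.1 1 0 0;0 0.1 1 0 0;0 0.1 1 0 0;0 0 0 0 1;0 0 0 0 1;0 0 0 0 1;0 0 0 0 1;0 0 0 0 1;0 0 0 0 0.2")

```text
time: 21.48
tcp_pos: [0.5329, 0.2105, 0.155]
ee_rot: [0.962, 0.273, 0.0, 0.0]
contact_force: [0.1, 0.6, 1.2]
finger_gap: 0.0851
grip_force: 0.0
```

>>> play_rows(steps="0 0 0 0 0")

```text
time: 21.57
tcp_pos: [0.5329, 0.2105, 0.1549]
ee_rot: [0.962, 0.275, 0.0, 0.0]
contact_force: [-0.1, -0.3, -0.2]
finger_gap: 0.0855
grip_force: 0.0
```

Run:
```python
from h import *
p=cams.camera_params('wrist');im=cams.snapshot('wrist');cv2.imwrite('pics/w6.png',im[:,:,::-1])
W=[]
for k in blobs(im,(7,90,70),(32,255,255),40):
    w=np.array([plane(p,q[0],.022,True) for q in k],np.float32)*1000
    r=cv2.minAreaRect(w);print(np.round(k[0,0]),cv2.contourArea(k),np.round(r[0]),np.round(r[1]),round(r[2],1))
go(.6185,.251,.008,-58.3)
```

```text
[431 371] 204.0 [432. -93.] [48. 29.] 49.6
[202 200] 1493.5 [482. 247.] [52. 77.] 4.4
[306  41] 478.5 [627. 242.] [89.  5.] 30.2
[277  40] 358.5 [615. 263.] [89.  4.] 30.2
[511  28] 186.5 [803.  92.] [42. 37.] 52.2
t 21.62 tcp [0.5328 0.2105 0.1548] yhead -58.1 tilt [ 0.001  0.    -1.   ] q [ 0.28  0.01  1.9  -0.    1.23  1.3 ] | units xyz [4.7  0.54 7.34] turn 0.05
```

View pics/w6.png

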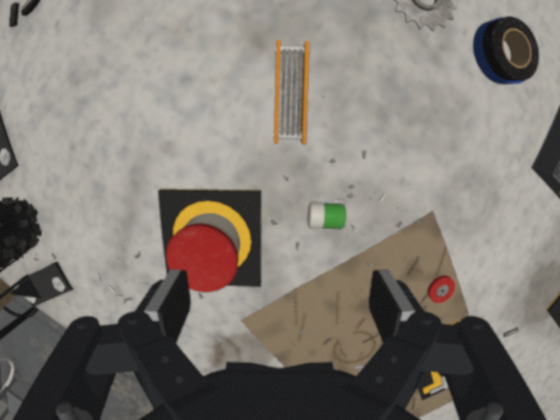

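The tub is in its nest at (203,257). The hex set lies along the image column at (291,92). I'm going to the hex set.

>>> play_rows(steps="0.3 0.95 0.1 0 0.3;0.3 0.95 0.1 0.8 0;0.3 0.95 0.1 0.8 0;0.3 0.95 0.1 0.8 0;0.3 0.95 0.1 0.8 0;0.3 0 0 0.8 0;0.3 0 0 0.6 0;0.3 0 0 0 0;0.3 0 0 0 0")

```text
time: 22.37
tcp_pos: [0.6186, 0.25, 0.0614]
ee_rot: [0.965, 0.262, -0.001, 0.0]
contact_force: [-0.3, 0.1, -0.1]
finger_gap: 0.0594
grip_force: 0.0
```

Run:
```python
from h import *
go(.621,.2525,.0085,-59.8)
```

```text
t 22.37 tcp [0.6186 0.25   0.0614] yhead -59.6 tilt [-0.002 -0.001 -1.   ] q [0.3  0.31 1.73 0.   1.1  1.34] | units xyz [ 0.17 -0.05  2.64] turn 0.03
```

>>> play_rows(steps="0.3 0.15 -0.05 0.8 0;0.3 0 0 0.8 0;0.3 0 0 0.8 0;0.3 0 0 0.3 0;0.3 0 0 0 0;1 0 0 0 0;1 0 0 0 0;1 0 0 0 0;1 0 0 0 0;1 0 0 0 0", squeeze=50)

```text
time: 23.2
tcp_pos: [0.6228, 0.253, 0.0098]
ee_rot: [0.965, 0.262, 0.001, -0.0]
contact_force: [-0.3, -0.6, 3.3]
finger_gap: 0.0267
grip_force: 51.8
```

>>> play_rows(steps="1 0 0 0 0;1 0 0 0 0")

```text
time: 23.37
tcp_pos: [0.6228, 0.253, 0.0098]
ee_rot: [0.965, 0.262, 0.001, -0.0]
contact_force: [0.4, -0.3, 5.3]
finger_gap: 0.0268
grip_force: 52.1
```

>>> play_rows(steps="1 0 0 -0.5 0;1 0 0 -1 0;1 0 0 -1 0;1 0 0 -1 0;1 -1 0.85 0 0;1 -1 0.85 0 0;1 -1 0.85 0 0;1 -1 0.85 0 0;1 -1 0.85 0 0;1 -1 0.85 0 0")

```text
time: 24.2
tcp_pos: [0.568, 0.1029, 0.0776]
ee_rot: [0.965, 0.262, -0.001, -0.0]
contact_force: [0.2, -0.4, -2.6]
finger_gap: 0.0263
grip_force: 51.3
```

>>> play_rows(steps="1 -1 0.85 0 0;1 -1 0.85 0 0;1 -1 0.85 0 0;1 -1 0.85 0 0;1 -1 0.85 0 0;1 -1 0.85 0 0;1 -1 0.85 0 0;1 -1 0.85 0 0;1 -1 0.85 0 0;1 -1 0.85 0 0")

```text
time: 25.03
tcp_pos: [0.4813, -0.1444, 0.0778]
ee_rot: [0.965, 0.262, -0.001, -0.0]
contact_force: [0.2, 1.2, -1.0]
finger_gap: 0.0265
grip_force: 51.3
```

>>> play_rows(steps="1 0 0 0 -1;1 0 0 0 -1;1 0 0 0 -1;1 0 0 0 -1;1 0 0 0 -1;1 0 0 0 -1;1 0 0 0 -0.5;1 0 0 0 0")

```text
time: 25.7
tcp_pos: [0.482, -0.1434, 0.0778]
ee_rot: [0.853, 0.521, -0.0, -0.001]
contact_force: [-0.5, -0.1, -3.0]
finger_gap: 0.0264
grip_force: 51.3
```

Run:
```python
from h import *
go(.4435,-.2605,.0128,-26.9);print(arm.get_state()['finger_gap'])
```

```text
t 25.7 tcp [ 0.482  -0.1434  0.0778] yhead -27.1 tilt [-0.002  0.001 -1.   ] q [-0.4  -0.05  2.1  -0.    1.09  0.08] | units xyz [-6.09  0.97  3.25] turn -0.05
0.026370646255533273
```

>>> play_rows(steps="1 -0.9 0.14 0 0;1 -0.9 0.14 0 0;1 -0.9 0.14 0 0;1 -0.9 0.14 0 0;1 -0.9 0.14 0 0;1 -0.9 0.14 0 0;1 -0.7 0.13 0 0;1 0 0 0.8 0;1 0 0 0.7 0;1 0 0 0 0")

```text
time: 26.53
tcp_pos: [0.4418, -0.2597, 0.0451]
ee_rot: [0.854, 0.52, -0.001, -0.003]
contact_force: [-0.2, 1.3, -2.2]
finger_gap: 0.0265
grip_force: 51.2
```

Run:
```python
from h import *
p=cams.camera_params('wrist');im=cams.snapshot('wrist');cv2.imwrite('pics/w7.png',im[:,:,::-1])
go(.4435,-.2605,.0128,-26.9)
```

```text
t 26.58 tcp [ 0.4426 -0.26    0.0464] yhead -27.2 tilt [-0.004  0.003 -1.   ] q [-0.64  0.02  2.09 -0.    1.03 -0.16] | units xyz [-0.    0.06  1.68] turn -0.07
```

View pics/w7.png

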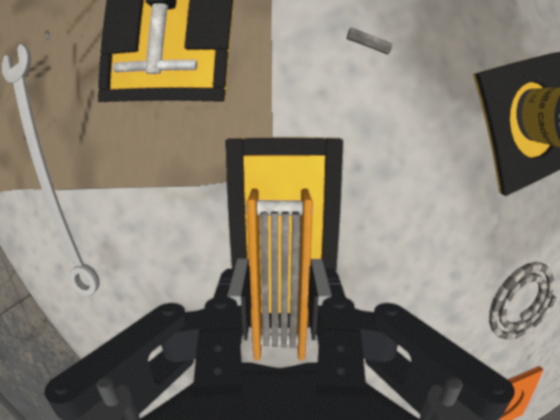

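The hex set is aligned over its cut-out, and the bottle and chain tool sit in their nests. Lowering it.

>>> play_rows(steps="1 0 0.1 0.5 0;1 0 0 0.5 0;1 0 0 0.3 0;1 0 0 0.3 0;1 0 0 0.1 0;1 0 0 0 0;1 0 0 0 0")

```text
time: 27.17
tcp_pos: [0.4462, -0.262, 0.0143]
ee_rot: [0.853, 0.521, 0.0, -0.0]
contact_force: [0.1, 0.3, -1.2]
finger_gap: 0.0267
grip_force: 51.3
```

Run:
```python
from h import *
go(.4435,-.2605,.0128,-26.9)
```

```text
t 27.17 tcp [ 0.4462 -0.262   0.0143] yhead -27.2 tilt [-0.  0. -1.] q [-0.63  0.08  2.1   0.    0.96 -0.16] | units xyz [ 0.01 -0.15  0.08] turn -0.06
```

>>> play_rows(steps="1 0 -0.1 0.1 0;1 0 0 0 0;0.4 0 0 0 0;0.4 0 0 0 0;0.4 0 0 0 0;0.4 0 0 -0.4 0;0.4 0 0 -1 0;0.4 0 0 -1 0;0.4 0 0 -1 0;0.4 0 0 -1 0")

```text
time: 28.0
tcp_pos: [0.4444, -0.2611, 0.1019]
ee_rot: [0.853, 0.521, 0.0, 0.0]
contact_force: [-0.6, -0.9, -0.3]
finger_gap: 0.0513
grip_force: 0.0
```

>>> play_rows(steps="0.4 -1 0 -1 0;0.4 -1 0 -1 0;0.4 -1 0 -1 0;0.4 -1 0 -1 0;0.4 0 0 -1 0;0.4 0 0 0 0;0.4 0 0 0 0")

```text
time: 28.58
tcp_pos: [0.4083, -0.333, 0.2022]
ee_rot: [0.854, 0.521, 0.0, 0.002]
contact_force: [-0.1, 0.5, -0.7]
finger_gap: 0.0512
grip_force: 0.0
```

Run:
```python
from h import *
p=cams.camera_params('wrist');im=cams.snapshot('wrist')
t=cams.snapshot('top');s=cams.snapshot('scene')
cv2.imwrite('pics/fin.png',np.vstack([np.hstack([cv2.resize(t[165:285,110:350],(400,200),interpolation=cv2.INTER_CUBIC),cv2.resize(s[170:340,170:370],(400,200))]),cv2.resize(im,(800,400))])[:,:,::-1])
```

```text
(no output)
```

View pics/fin.png

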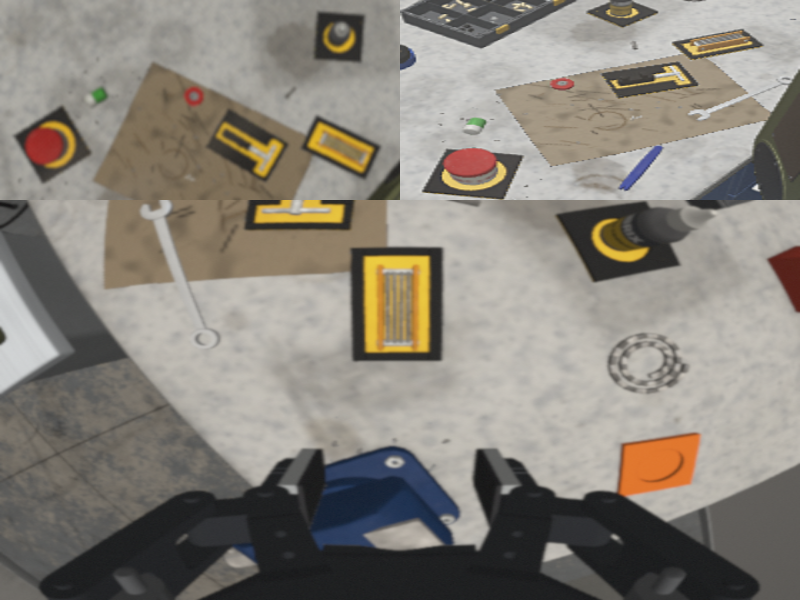

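Run:
```python
from h import *
p=cams.camera_params('top');im=cams.snapshot('top')
for k in blobs(im,(0,150,80),(6,255,255),10):
    (x,y),r=cv2.minEnclosingCircle(k)
    if 110<x<240 and 180<y<290: print('red',x,y,plane(p,(x,y),.054),plane(p,(x,y),.008))
s=arm.get_state();print(s['time'],arm.close_job())
```

```text
red 136.0 252.0 [0.45956706 0.24418825] [0.4578336  0.26014221]
red 226.0 222.0 [ 0.53805911 -0.01103665] [ 0.53938866 -0.00504238]
the job is handed in; nothing more can be done
28.7833 None
```

The bottle, tub, hex set and chain tool each look seated in their own nest, and the spoke key has not moved. The job was handed in at 28.8 s, but no verdict came back.

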